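# Stand the pinboard on its kickstand and hold it

## Task

The studio's tabletop pinboard lies on its cork face with its kickstand folded against its back. First flip the kickstand out over centre to its stop, so that it snaps and stays open, then gently raise the board by its top tube onto its feet and lean it back until the kickstand's foot stands on the table too. Finish while still gripping the top tube in the middle, holding the board still so that it cannot tip when a colleague pushes pins into it; leave the spools, pliers, jar, bowl and tin where they are.

Things in the scene. Friction and masses are not known exactly. Their poses are not given: they have to be found in the camera images.
- pinboard: pinboard, about 0.8 kg, lying on its cork face: 280 mm high, 242 wide. Inverted-U frame of bare 18 mm steel tube, panel across it (x -85 to 65, back face z 24), then 57 mm open up to the top tube; two rubber feet at the open ends. Origin: on the table under its middle; x up the board (feet to top tube), y along its width, z out of its back (up now)
- top_tube (a point): middle of the top tube, on its axis (x 131, z 19 mm on the board): round bar 18 mm thick along the board's y, straight for 160 mm, 19 mm above the table while the board lies. The place to hold the board. Axes as the board's
- board_feet (a point): point midway between the feet on the underside they stand on (x -140, z 19 mm; axes as the board's). The feet are blocks 38 mm deep (z 0 to 38), 26 wide, at y -108 and 108. Raised, the board rolls on their front lower edge (x -140, z 0) until plumb, then on their back one (x -140, z 38) as it leans back. About 4 mm above the table when it stands on its kickstand
- kick_pivot (a point): the kickstand's pivot, on its axis, which runs along the board's y (x -10, z 39 mm on the board)
- kick_foot (a point): centre of the ball end of the kickstand's rubber foot, 130 mm from the pivot. The foot is 16 mm thick, 34 mm long along the leg (8 mm beyond this point, 26 before it); the leg is a 12 mm bar. Stowed it lies over the back, midway between the feet, 39 mm above the table, free to be pinched from above across the board's y
- kickstand (a joint): kickstand angle: 0 stowed flat on the back, pointing at the feet; 0.66 fully open on its stop, 38 degrees from the board. Its tension spring pulls it shut below 0.33 and open above; it takes at most about 3 N at the foot. The stop carries the board: on its feet and the open kickstand it leans back about 13 degrees from plumb
- spool_a: white wire spool, 42 mm across, 50 mm tall, standing beside the board (origin: underside centre)
- spool_b: black wire spool, 42 mm across, 50 mm tall, standing beside the board (origin: underside centre)
- pliers: pliers lying on the table, 160 mm long, 14 mm high (origin: at the joint, on the table)
- slip_jar: grey screw-top jar, 84 mm across, 130 mm tall (origin: underside centre)
- bowl: blue bowl, 124 mm across, 60 mm tall (origin: underside centre)
- tin: shallow open tin of enamel discs, 100 x 140 x 22 mm (origin: underside centre)
Mind the look-alikes: they are no part of the job. Of the things that look like the pliers, the larger one is meant.

How it is judged:
By the outcome, as a careful person would: the job done as asked, in the order asked, and still so for the second after the job is handed in, while the arm keeps its last pose, push and grip.
It also fails if it takes over 61 s, if anything falls off the work surface, if the arm or the gripper's body presses on something with over 40 N, if the wrist force passes 120 N, or if a joint passes its speed limit or range.

## Robot

A 7-joint arm with a two-finger parallel gripper is mounted at the origin on the work surface. World frame = base frame: x ahead of the robot, y to its left, z up, the work surface at z = 0. Lengths are in m, angles in degrees, forces in N, time in s.
With the tool pointing down it reaches from about 0.4 to 0.9 m from the base axis. Payload 5.5 kg.
Tool frame: the origin (TCP) lies at the centre of the arm's flange, where the gripper is bolted on; the fingertips stand 173 mm ahead of it and the grasp point (between the pads) lies 155 mm ahead of it; z points along the fingers, y is the line along which they close (so a half turn about z gives the same grasp; the last joint's range is limited). The gripper opens to 85 mm and grips with 20 to 120 N. Pads are 22 mm wide; open, the fingers measure 114 mm over their backs; the gripper's body (76 mm by 85 mm) begins 54 mm behind the grasp point. The pads swing forward as they close: fully open they stand 13 mm farther back than shut.
Start: joints at [89.164, 28.699, -24.465, 88.831, 12.651, 65.22, -12.049], TCP at [0.178, -0.625, 0.405] pointing down, gripper open.
Joint ranges: [-164.97, 164.97], [-17.58, 116.51], [-87.97, 89.64], [11.32, 138.91], [-80.73, 260.73], [10.89, 115.49], [-147.41, 147.41]. Speed limits (degrees/s): [147.25, 147.25, 180, 180, 180, 180, 180].

## Interface

Orientations are given as a 3x3 rotation matrix whose columns are the frame's x, y, z axes.
In Python, from cell import r, grab_frame, camera_info, workorder gives the robot as it stands. The module is installed in compiled form; this text tells all that it offers.
- The arm moves only by the tool play_rows, never from a script. Its arguments are lists of equal length, an entry for each row: "xyz": the shift along the tool's x, y, z normalised to -1 to 1, where 1 is 0.5 m, a list of three; "turn": the turn, a rotation vector about the tool's x, y, z normalised to -1 to 1, where 1 is 90 degrees, a list of three; "fingers": the opening, from -1 (shut) to 1 (fully open). In form: {"xyz": [[dx, dy, dz], ...], "turn": [[ax, ay, az], ...], "fingers": [fingers, ...]}. A call has 1 to 5 rows; each row is the pose to reach, as a shift and turn from the pose commanded when the call began, along the tool's axes at that moment; what a row does not reach only later rows make up. A row lasts 1/8 s, in which the tool goes at most 62.5 mm and 10.7 degrees, less where a joint would pass 70% of its speed; a pose out of reach is approached as far as the arm can. A call with a number of a shift or a turn outside -1 to 1 is refused whole. A call with a gripper value outside its range is refused whole. The fingers move at their own pace and stop on an object; the grip force is fixed at half the most. Time passes only in rows, so rows that repeat a pose let the fingers close. It gives the time, the measured TCP pose, the force, the opening and the grip force at its end, in the units of the state.
- r.state(): the state, without advancing time (a new reading comes with each control period).
- grab_frame(name): name is "scene" or "top" or "wrist"; returns (picture, depth): 400x640x3 uint8, red, green, blue; 400x640 float32, m along the optical axis (not along the pixel's ray), 0 where there is no reading.
- camera_info(name): a dict with "fx", "fy", "cx", "cy" (pixels), "eye" and "orientation" of the camera in the world. Camera axes: x right, y up, looking along -z (the intrinsics and any distortion apply to the point x, -y, -z); pixel columns grow to the right and rows downward; lengths in m; the calibration is good to about 2 mm. A picture is of the moment at which its call begins: read the wrist's pose just before it. camera_info takes no time and is no camera call; for the wrist camera it gives the pose at the moment of the call.
- workorder.job_done(): hands the job in; it is judged then, once.
The state is a dict: "clock": time; "joint_positions": joint angles; "dq": joint speeds; "joint_torque": joint torques, N m; "tool_pos": TCP position; "tcp_rot": TCP orientation; "ft_force": force on the tool from outside, world axes, zero at the start; "torque": the same for the moment, N m; "opening": opening from 0.0 (shut) to 1.0 (fully open); "gripper_force": force on a finger pad.
Only numpy, scipy, OpenCV 4.12 (cv2) and the standard library are available. Lean on these libraries where they do the work, as an engineer would, in place of code of your own. Each camera call takes 0.05 s, during which the arm holds its last target. There are 200 camera calls.

## Working session

There is one attempt and no reset: what is moved stays moved. The work goes in short steps, Python scripts to look and compute and a tool call to move; the robot and the scene stay as the last step left them, time stands still between calls to the robot, and variables do not carry over. Pictures are saved under pics/ and viewed, at most 10 in all, crops included, and the job is handed in when it is done.

Besides the shell and the picture viewer there is one more tool, called after "Emit:" as name(argument=value, ...) on one line, values as JSON. play_rows: Moves the arm, as the interface text tells. Scaled input: -1 to 1 covers 0.5 m each way for a shift and 90 degrees each way for a turn. Its arguments: {"type":"object","properties":{"xyz":{"type":"array","items":{"type":"array","items":{"type":"number","minimum":-1,"maximum":1}}},"turn":{"type":"array","items":{"type":"array","items":{"type":"number","minimum":-1,"maximum":1}}},"fingers":{"type":"array","items":{"type":"number"}}},"required":["xyz","turn","fingers"]}

```bash
mkdir -p pics; cat > h.py <<'E'
import numpy as np, cv2
from cell import r, grab_frame, camera_info, workorder
def pts(name,depth,info=None):
    c=info or camera_info(name); R=np.array(c['orientation']); v,u=np.mgrid[0:400,0:640]
    d=depth; P=np.stack([(u-c['cx'])/c['fx']*d,-(v-c['cy'])/c['fy']*d,-d],-1)
    return P@R.T+np.array(c['eye'])
E
python3 - <<'E'
from h import *
print(r.state()); 
for n in("scene","top"):
    print({k:np.round(v,4).tolist() for k,v in camera_info(n).items() if not isinstance(v,str)})
    p,d=grab_frame(n); np.savez(n+'0',p=p,d=d); cv2.imwrite(f'pics/{n}0.png',p[...,::-1])
E
```

```text
{'clock': 0.0, 'joint_positions': array([ 89.16474933,  28.75401487, -24.45426537,  88.89234182,
        12.65044912,  65.2190735 , -12.04899543]), 'dq': array([ 0.04741832, -0.11287451,  0.02912404,  0.16482624, -0.00316895,
        0.04811069,  0.0527799 ]), 'joint_torque': array([ 5.99365994e-04, -5.69523454e+01, -5.81601486e+00, -2.80945319e+01,
        1.06113637e-02,  1.20674819e-02, -1.07555078e-05]), 'tool_pos': array([ 0.17810099, -0.62474967,  0.40365185]), 'tcp_rot': array([[ 9.61646916e-01,  2.74289996e-01, -4.55778242e-04],
       [ 2.74290362e-01, -9.61645042e-01,  1.90025121e-03],
       [ 8.29230103e-05, -1.95238630e-03, -9.99998091e-01]]), 'ft_force': array([-0.16620777, -0.02069407,  0.77505467]), 'torque': array([-0.02141652,  0.02024755, -0.01968594]), 'gripper_force': 0.0, 'opening': 0.9994865325021453}
{'fx': 435.9624, 'fy': 435.9624, 'cx': 321.8606, 'cy': 203.5822, 'eye': [1.4031, 0.6387, 0.7431], 'orientation': [[-0.594, -0.4466, 0.6691], [0.8041, -0.3539, 0.4777], [0.0235, 0.8218, 0.5693]]}
{'fx': 492.3296, 'fy': 492.3296, 'cx': 320.3831, 'cy': 183.6037, 'eye': [0.3839, 0.0488, 1.605], 'orientation': [[-0.0215, 0.9913, -0.13], [-0.9998, -0.0207, 0.0075], [0.0048, 0.1301, 0.9915]]}
```

View pics/top0.png

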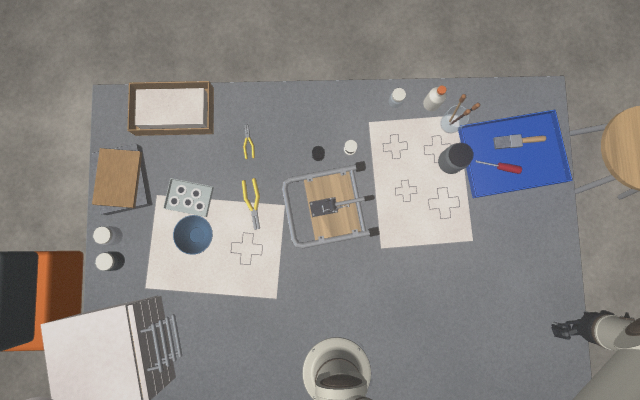

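View pics/scene0.png

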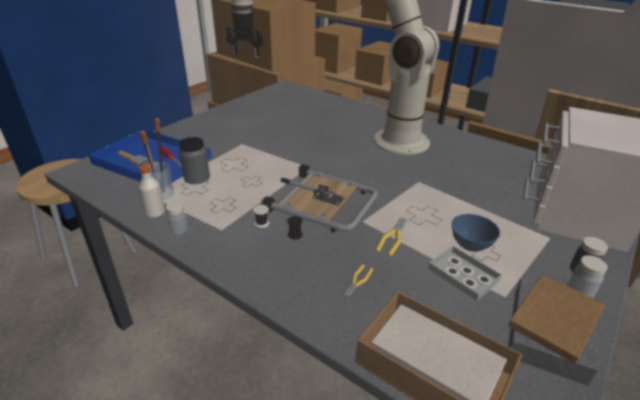

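The top view shows the board with its feet at about (361,167) and (375,232), the kickstand foot at (370,198), and the top tube at about x=288. The spools are at (318,153) and (350,147), and the pliers at (250,205). Next I'll measure these.

```bash
python3 - <<'E'
from h import *
z=np.load('top0.npz'); p,d=z['p'],z['d']; P=pts('top',d); 
cv2.imwrite('pics/crop.png',cv2.resize(p[130:260,265:395,::-1],None,fx=4.6,fy=4.6,interpolation=cv2.INTER_CUBIC))
g=p.max(-1).astype(int)
m=(g<52).astype(np.uint8); m[:135]=0;m[255:]=0;m[:,:270]=0;m[:,390:]=0
n,l,s,c=cv2.connectedComponentsWithStats(m)
for i in range(1,n):
    if s[i,4]>8:
        q=P[l==i]; print(s[i].tolist(),c[i].round(1),np.median(q,0).round(4), q[:,2].max().round(3))
# frame heights
roi=np.zeros_like(m);roi[155:255,275:385]=1
mm=(P[...,2]>0.010)&(P[...,2]<0.09)&(roi>0)
Q=P[mm]; print(len(Q)); print(cv2.minAreaRect((Q[:,:2]*1000).astype(np.float32)))
for v in (190,200,210,220,230,240): print(v,[(u,*(P[v,u]*1000).round(0).astype(int)) for u in range(280,296,2)])
E
```

```text
4538
((525.5838623046875, 7.4196624755859375), (350.4777526855469, 317.99822998046875), 87.38734436035156)
190 [(280, np.int64(576), np.int64(170), np.int64(-2)), (282, np.int64(573), np.int64(161), np.int64(24)), (284, np.int64(572), np.int64(154), np.int64(31)), (286, np.int64(572), np.int64(148), np.int64(28)), (288, np.int64(576), np.int64(143), np.int64(-3)), (290, np.int64(575), np.int64(136), np.int64(4)), (292, np.int64(576), np.int64(130), np.int64(-5)), (294, np.int64(574), np.int64(123), np.int64(6))]
200 [(280, np.int64(542), np.int64(169), np.int64(7)), (282, np.int64(543), np.int64(163), np.int64(2)), (284, np.int64(540), np.int64(155), np.int64(24)), (286, np.int64(539), np.int64(148), np.int64(36)), (288, np.int64(539), np.int64(142), np.int64(31)), (290, np.int64(542), np.int64(137), np.int64(-2)), (292, np.int64(541), np.int64(130), np.int64(6)), (294, np.int64(542), np.int64(124), np.int64(0))]
210 [(280, np.int64(510), np.int64(170), np.int64(-3)), (282, np.int64(510), np.int64(164), np.int64(-3)), (284, np.int64(510), np.int64(157), np.int64(-4)), (286, np.int64(
[... 765 characters left out ...]
4(445), np.int64(158), np.int64(0)), (286, np.int64(445), np.int64(151), np.int64(1)), (288, np.int64(445), np.int64(145), np.int64(1)), (290, np.int64(444), np.int64(137), np.int64(24)), (292, np.int64(443), np.int64(130), np.int64(33)), (294, np.int64(443), np.int64(124), np.int64(27))]
240 [(280, np.int64(413), np.int64(171), np.int64(-1)), (282, np.int64(413), np.int64(165), np.int64(2)), (284, np.int64(412), np.int64(158), np.int64(6)), (286, np.int64(412), np.int64(152), np.int64(-1)), (288, np.int64(412), np.int64(145), np.int64(-1)), (290, np.int64(412), np.int64(139), np.int64(-5)), (292, np.int64(412), np.int64(131), np.int64(26)), (294, np.int64(411), np.int64(125), np.int64(26))]
```

View pics/crop.png

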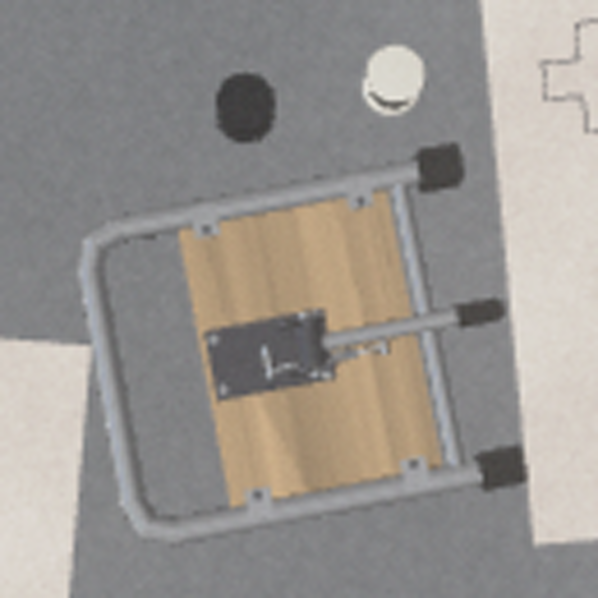

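The crop shows the kickstand foot at crop (458–503, 313), the feet at (440,166) and (500,467), and the tube's left run from (90,270) to (130,490).

```bash
cat >> h.py <<'E'
def ray(name,u,v,z,c=None):
    c=c or camera_info(name); R=np.array(c['orientation']); e=np.array(c['eye'])
    D=R@np.array([(u-c['cx'])/c['fx'],-(v-c['cy'])/c['fy'],-1]); return e+D*(z-e[2])/D[2]
E
python3 - <<'E'
from h import *
f=lambda x,y,z:ray('top',265+(x+.5)/4.6-.5,130+(y+.5)/4.6-.5,z)
A=f(440,166,.038);B=f(500,467,.038)
k0=f(503,311,.039);kc=f(458,315,.045)
t1=f(97,300,.024);t2=f(124,440,.024)
for n,v in dict(A=A,B=B,k0=k0,kc=kc,t1=t1,t2=t2).items(): print(n,v.round(4))
print('AB',np.linalg.norm(A-B)); 
yb=(A-B)[:2]/np.linalg.norm((A-B)[:2]); print('yb or -',yb, (t1-t2)[:2]/np.linalg.norm((t1-t2)[:2]))
xb=np.array([-yb[1],yb[0]]); M=(A+B)[:2]/2
print('xb',xb,'tube-feet dist',(t1[:2]-M)@xb,(t2[:2]-M)@xb,'kick end',(k0[:2]-M)@xb,(k0[:2]-M)@yb,(kc[:2]-M)@xb,(kc[:2]-M)@yb)
E
```

```text
A [ 0.6449 -0.093   0.038 ]
B [ 0.4338 -0.1277  0.038 ]
k0 [ 0.5417 -0.1335  0.039 ]
kc [ 0.5389 -0.1015  0.045 ]
t1 [0.5569 0.1495 0.024 ]
t2 [0.4585 0.1319 0.024 ]
AB 0.21389844224298635
yb or - [0.98679517 0.1619731 ] [0.98440979 0.17589019]
xb [-0.1619731   0.98679517] tube-feet dist 0.2535693190723081 0.25215802321949465 kick end -0.023201030386634423 -0.0014278333396129 0.008782498545730913 0.0010527905662785165
```

```bash
cat >> h.py <<'E'
import json,os
from scipy.spatial.transform import Rotation as Ro, Slerp
xb=np.array([-.166,.986,0]); xb/=np.linalg.norm(xb); zb=np.array([0,0,1.]); yb=np.cross(zb,xb)
def cmd():
    if os.path.exists('cmd.json'): c=json.load(open('cmd.json')); return np.array(c['p']),np.array(c['R'])
    s=r.state(); return s['tool_pos'],s['tcp_rot']
def meas(): 
    s=r.state(); save(s['tool_pos'],s['tcp_rot'])
def save(p,R): json.dump(dict(p=list(map(float,p)),R=np.array(R).tolist()),open('cmd.json','w'))
def rows(targets,f):  # targets: list of (p,R); prints rows, stores last as commanded
    p0,R0=cmd(); X=[];T=[]
    for p,R in targets:
        X.append((R0.T@(np.array(p)-p0)/.5).round(3).tolist()); T.append((Ro.from_matrix(R0.T@R).as_rotvec()/(np.pi/2)).round(3).tolist())
    print(json.dumps(dict(xyz=X,turn=T,fingers=[f]*len(X))))
    save(p0+R0@np.array(X[-1])*.5, R0@Ro.from_rotvec(np.array(T[-1])*np.pi/2).as_matrix())
def lin(p,R,n,f):
    p0,R0=cmd(); S=Slerp([0,1],Ro.from_matrix(np.array([R0,R])))
    rows([(p0+(np.array(p)-p0)*k/n, S(k/n).as_matrix()) for k in range(1,n+1)],f)
def tool(z,y): # orientation by approach z and closing y
    z=np.array(z)/np.linalg.norm(z); y=np.array(y)-z*np.dot(z,y); y/=np.linalg.norm(y)
    return np.c_[np.cross(y,z),y,z]
def st():
    s=r.state(); print(round(s['clock'],2),s['tool_pos'].round(4),'g',(s['tool_pos']+.155*s['tcp_rot'][:,2]).round(4),'F',s['ft_force'].round(1),'T',s['torque'].round(2),s['opening'].round(3),s['gripper_force'],'q',s['joint_positions'].round(0))
E
python3 - <<'E'
from h import *
st(); p0,R0=cmd(); k=np.array([.540,-.126,0]); 
R=tool([0,0,-1],-yb); print(-yb, (R0.T@R).round(2))
p=k+[0,0,.40]; d=p-p0; 
S=Slerp([0,1],Ro.from_matrix(np.array([R0,R])))
rows([(p0+d*a,S(a).as_matrix()) for a in (.1,.2,.3,.4,.5)],1); rows([(p0+d*a,S(a).as_matrix()) for a in (.6,.7,.8,.9,1)],1)
E
```

```text
Traceback (most recent call last):
  File "h.py", line 32, in st
    s=r.state(); print(round(s['clock'],2),s['tool_pos'].round(4),'g',(s['tool_pos']+.155*s['tcp_rot'][:,2]).round(4),'F',s['ft_force'].round(1),'T',s['torque'].round(2),s['opening'].round(3),s['gripper_force'],'q',s['joint_positions'].round(0))
                                                                                                                                                                          ^^^^^^^^^^^^^^^^^^
AttributeError: 'float' object has no attribute 'round'
```

```bash
sed -i "s/s\['opening'\].round(3)/round(s['opening'],3)/" h.py
python3 - <<'E'
from h import *
st(); p0,R0=cmd(); k=np.array([.540,-.126,0]); 
R=tool([0,0,-1],-yb); print(-yb, (R0.T@R).round(2))
p=k+[0,0,.40]; d=p-p0; 
S=Slerp([0,1],Ro.from_matrix(np.array([R0,R])))
rows([(p0+d*a,S(a).as_matrix()) for a in (.1,.2,.3,.4,.5)],1); rows([(p0+d*a,S(a).as_matrix()) for a in (.6,.7,.8,.9,1)],1)
E
```

```text
0.1 [ 0.1781 -0.6248  0.4038] g [ 0.1781 -0.6245  0.2488] F [-0.4  0.  -0.3] T [ 0.06 -0.    0.  ] 1.0 0.0 q [ 89.  29. -24.  89.  13.  65. -12.]
[ 0.98612229  0.16602059 -0.        ] [[ 0.11  0.99 -0.  ]
 [-0.99  0.11  0.  ]
 [ 0.   -0.    1.  ]]
{"xyz": [[0.097, -0.076, 0.001], [0.194, -0.152, 0.002], [0.291, -0.228, 0.003], [0.388, -0.304, 0.004], [0.485, -0.38, 0.004]], "turn": [[-0.0, -0.0, -0.093], [-0.0, -0.0, -0.186], [-0.0, -0.0, -0.279], [-0.0, -0.0, -0.372], [-0.0, -0.0, -0.465]], "fingers": [1, 1, 1, 1, 1]}
{"xyz": [[0.123, 0.008, 0.001], [0.246, 0.016, 0.002], [0.369, 0.024, 0.003], [0.492, 0.032, 0.004], [0.615, 0.04, 0.005]], "turn": [[-0.0, -0.001, -0.093], [-0.0, -0.001, -0.186], [-0.0, -0.001, -0.278], [-0.0, -0.001, -0.371], [-0.0, -0.001, -0.464]], "fingers": [1, 1, 1, 1, 1]}
```

Emit:
play_rows(xyz=[[0.097,-0.076,0.001],[0.194,-0.152,0.002],[0.291,-0.228,0.003],[0.388,-0.304,0.004],[0.485,-0.38,0.004]], turn=[[0,0,-0.093],[0,0,-0.186],[0,0,-0.279],[0,0,-0.372],[0,0,-0.465]], fingers=[1,1,1,1,1])

```text
clock: 0.72
tool_pos: [0.3601, -0.374, 0.4025]
tcp_rot: [[0.529, 0.848, -0.0], [0.848, -0.529, -0.0], [-0.0, -0.0, -1.0]]
ft_force: [0.6, -0.4, -0.3]
opening: 0.997
gripper_force: 0.0
```

Emit:
play_rows(xyz=[[0.123,0.008,0.001],[0.246,0.016,0.002],[0.369,0.024,0.003],[0.492,0.032,0.004],[0.615,0.04,0.005]], turn=[[0,0,-0.093],[0,0,-0.186],[0,0,-0.278],[0,0,-0.371],[0,0,-0.464]], fingers=[1,1,1,1,1])

```text
clock: 1.35
tool_pos: [0.541, -0.1251, 0.4]
tcp_rot: [[-0.169, 0.986, -0.0], [0.986, 0.169, -0.0], [-0.0, -0.0, -1.0]]
ft_force: [0.6, -1.6, 0.2]
opening: 0.995
gripper_force: 0.0
```

Emit:
play_rows(xyz=[[0,0,0]], turn=[[0,0,0]], fingers=[1])

```text
clock: 1.48
tool_pos: [0.5422, -0.1203, 0.4005]
tcp_rot: [[-0.176, 0.984, 0.002], [0.984, 0.176, 0.004], [0.004, 0.003, -1.0]]
ft_force: [0.1, -1.0, -0.0]
opening: 1.002
gripper_force: 0.0
```

```bash
python3 - <<'E'
from h import *
st(); print(cmd()); c=camera_info('wrist'); p,d=grab_frame('wrist'); cv2.imwrite('pics/w1.png',p[...,::-1]); np.savez('w1',p=p,d=d)
import pickle; pickle.dump(c,open('w1.pkl','wb')); print(c)
E
```

```text
1.48 [ 0.5422 -0.1203  0.4005] g [ 0.5425 -0.1197  0.2455] F [ 0.1 -1.  -0. ] T [-0.02 -0.04  0.  ] 1.002 0.0 q [ 51.  26. -53. 102.  23.  63.   0.]
(array([ 0.54011181, -0.12609537,  0.39995061]), array([[-1.65564030e-01,  9.86198776e-01, -7.25274149e-04],
       [ 9.86198993e-01,  1.65564211e-01,  1.96773088e-04],
       [ 3.14136820e-04, -6.82686090e-04, -9.99999718e-01]]))
{'fx': 306.7827575441288, 'fy': 306.7827575441288, 'cx': 322.46814530138926, 'cy': 204.05690242728974, 'eye': array([ 0.52852757, -0.04297937,  0.37107785]), 'orientation': array([[ 0.9843348 , -0.16743754, -0.05522377],
       [ 0.17629526,  0.93869147,  0.29627403],
       [ 0.00223069, -0.30136852,  0.95350513]])}
```

View pics/w1.png

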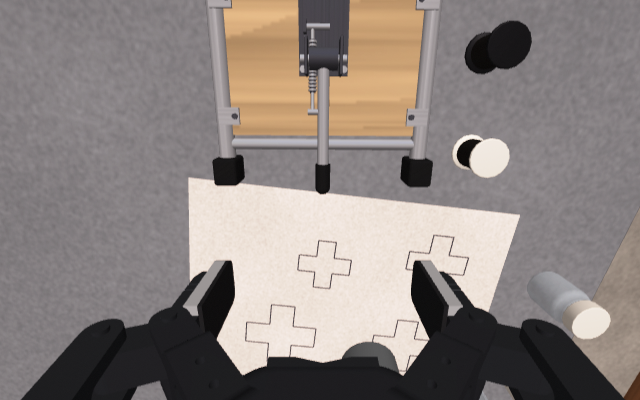

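Wrist view: the kickstand foot spans rows 165–193 at column 322.5. The feet are at (229,170) and (416,171), and the leg runs straight up to the pivot near (323,60).

```bash
python3 - <<'E'
from h import *
import pickle; c=pickle.load(open('w1.pkl','rb'))
f=lambda u,v,z:ray('w',u,v,z,c)
e=f(322.5,192.5,.037); leg=f(322.5,90,.045); b=f(322.5,166,.047); 
L=f(229,162,.038);Rr=f(415,162,.038); L2=f(242,157,.038);R2=f(401,157,.038)
for n,v in dict(end=e,legpt=leg,b=b,L=L,R=Rr).items(): print(n,v.round(4))
print('xb kick',(leg-e)[:2]/np.linalg.norm((leg-e)[:2]),'feet d',np.linalg.norm(L-Rr),(Rr-L)[:2]/np.linalg.norm(L-Rr), 'inner', np.linalg.norm(L2-R2),(R2-L2)[:2]/np.linalg.norm(L2-R2),'mid',(L2+R2)/2)
z=np.load('w1.npz'); P=pts('w',z['d'],c); 
for q in [(322,180),(322,187),(322,120),(229,165),(322,130)]: print(q,P[q[1],q[0]].round(4))
st()
E
```

```text
end [ 0.5455 -0.1333  0.037 ]
legpt [ 0.5264 -0.0268  0.045 ]
b [ 0.5398 -0.1018  0.047 ]
L [ 0.439 -0.117  0.038]
R [ 0.6388 -0.0813  0.038 ]
xb kick [-0.1764961   0.98430134] feet d 0.20299328631893798 [0.98440464 0.17591902] inner 0.17267269541744354 [0.98439821 0.17595501] mid [ 0.53738374 -0.09389353  0.038     ]
(322, 180) [ 0.5419 -0.1165  0.0487]
(322, 187) [ 0.5433 -0.1242  0.0487]
(322, 120) [ 0.531  -0.0553  0.047 ]
(229, 165) [ 0.4397 -0.12    0.0396]
(322, 130) [ 0.5327 -0.0651  0.0466]
1.52 [ 0.541  -0.1235  0.3999] g [ 0.541  -0.1232  0.2449] F [-0.2  0.1 -0.8] T [-0.06  0.03  0.04] 0.999 0.0 q [ 51.  26. -53. 102.  23.  63.   0.]
```

Emit:
play_rows(xyz=[[0,0,0],[0,0,0]], turn=[[0,0,0],[0,0,0]], fingers=[0.2,0.2])

```text
clock: 1.78
tool_pos: [0.5396, -0.1283, 0.3999]
tcp_rot: [[-0.162, 0.987, -0.001], [0.987, 0.162, -0.001], [-0.001, -0.001, -1.0]]
ft_force: [-0.3, -0.5, 0.8]
opening: 0.612
gripper_force: 0.0
```

```bash
sed -i 's/xb=np.array(\[-.166,.986,0\])/xb=np.array([-.172,.985,0])/' h.py; python3 - <<'E'
from h import *
st(); meas(); R=tool([0,0,-1],-yb)
lin([.5418,-.124,.26],R,4,.2); lin([.5418,-.124,.197],R,4,.2)
E
```

```text
1.77 [ 0.5396 -0.1283  0.3999] g [ 0.5395 -0.1284  0.2449] F [-0.3 -0.5  0.8] T [-0.03 -0.04 -0.02] 0.612 0.0 q [ 52.  26. -53. 102.  23.  63.   0.]
{"xyz": [[0.002, 0.002, 0.07], [0.004, 0.003, 0.14], [0.006, 0.005, 0.21], [0.008, 0.006, 0.28]], "turn": [[-0.0, 0.0, -0.002], [-0.0, 0.0, -0.003], [-0.0, 0.0, -0.005], [-0.001, 0.0, -0.006]], "fingers": [0.2, 0.2, 0.2, 0.2]}
{"xyz": [[0.0, -0.0, 0.031], [0.0, -0.0, 0.063], [0.0, -0.0, 0.094], [0.0, -0.0, 0.126]], "turn": [[0.0, 0.0, -0.0], [0.0, 0.0, -0.0], [0.0, 0.0, -0.0], [0.0, 0.0, -0.0]], "fingers": [0.2, 0.2, 0.2, 0.2]}
```

Emit:
play_rows(xyz=[[0,0.002,0.07],[0,0.003,0.14],[0.003,0.004,0.21],[0.004,0.004,0.28],[0.004,0.004,0.28]], turn=[[0,0,0],[0,0,0],[0,0,0],[0,0,0],[0,0,0]], fingers=[0.2,0.2,0.2,0.2,0.2])

```text
clock: 2.4
tool_pos: [0.5401, -0.1254, 0.258]
tcp_rot: [[-0.163, 0.987, -0.005], [0.987, 0.163, 0.001], [0.002, -0.005, -1.0]]
ft_force: [-0.7, 0.6, 0.5]
opening: 0.597
gripper_force: 0.0
```

Emit:
play_rows(xyz=[[0,0,0],[0,0,0],[0,0,0]], turn=[[0,0,0],[0,0,0],[0,0,0]], fingers=[0.2,0.2,0.2])

```text
clock: 2.78
tool_pos: [0.5424, -0.1243, 0.2615]
tcp_rot: [[-0.165, 0.986, 0.002], [0.986, 0.165, -0.001], [-0.001, 0.002, -1.0]]
ft_force: [-0.2, -0.2, 0.3]
opening: 0.601
gripper_force: 0.0
```

```bash
python3 - <<'E'
from h import *
st(); R0=np.array([[-.165564,.986199,-.000725],[.986199,.165564,.000197],[.000314,-.00068,-1]])
p=np.array([.54011,-.126095,.39995])+R0@np.array([.004,.004,.28])*.5; print(p,r.state()['tcp_rot'].round(3)); save(p,R0)
c=camera_info('wrist'); P,d=grab_frame('wrist'); cv2.imwrite('pics/w2.png',P[...,::-1]);np.savez('w2',p=P,d=d)
import pickle; pickle.dump(c,open('w2.pkl','wb'))
E
```

```text
2.77 [ 0.5424 -0.1243  0.2615] g [ 0.5427 -0.1245  0.1065] F [-0.2 -0.2  0.3] T [-0.    0.01 -0.  ] 0.601 0.0 q [ 45.  36. -45. 108.  33.  50.  -8.]
[ 0.54164977 -0.12376389  0.25994927] [[-0.165  0.986  0.002]
 [ 0.986  0.165 -0.001]
 [-0.001  0.002 -1.   ]]
```

View pics/w2.png

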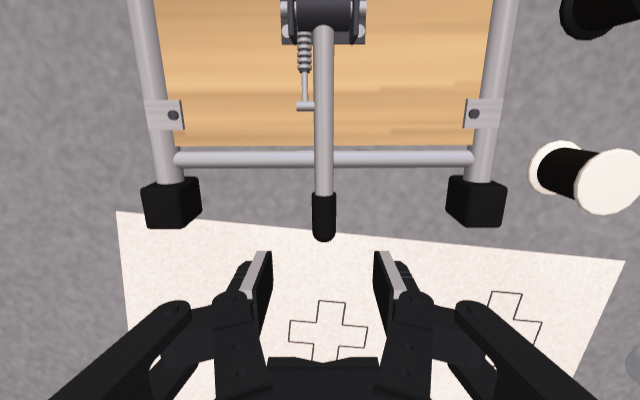

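Wrist view: the foot tip is at (324,241), the leg is centred on col 324, and the pads are centred at about 322. Lateral alignment is good.

```bash
python3 - <<'E'
from h import *
import pickle; c=pickle.load(open('w2.pkl','rb'))
f=lambda u,v,z:ray('w',u,v,z,c)
e=f(324,241,.039); a=f(324,193,.047); leg=f(324,60,.045); L=f(171,182,.038);Rr=f(477,182,.038);tl=f(171,158,.028)
print(e,a,leg,'dir',(leg-e)[:2]/np.linalg.norm((leg-e)[:2]),(Rr-L)[:2]/np.linalg.norm((Rr-L)[:2]),np.linalg.norm(Rr-L))
x=(leg-e); x[2]=0; x/=np.linalg.norm(x); k=e+.008*x; print('ball',k)
z=np.load('w2.npz'); P=pts('w',z['d'],c); 
for q in [(324,210),(324,230),(324,120)]: print(q,P[q[1],q[0]].round(4))
R=tool([0,0,-1],-yb)
lin([*(k+.002*x)[:2],.195],R,4,.2)
E
```

```text
[ 0.54553869 -0.13416065  0.039     ] [ 0.53941349 -0.09821706  0.047     ] [ 0.5267375  -0.02314085  0.045     ] dir [-0.16697246  0.98596156] [0.98632878 0.16478936] 0.198355823642594
ball [ 0.54420291 -0.12627295  0.039     ]
(324, 210) [ 0.5412 -0.1089  0.0481]
(324, 230) [ 0.5435 -0.1222  0.0485]
(324, 120) [ 0.5321 -0.0548  0.047 ]
{"xyz": [[-0.0, 0.001, 0.032], [-0.001, 0.002, 0.065], [-0.001, 0.003, 0.097], [-0.002, 0.004, 0.13]], "turn": [[-0.0, -0.0, -0.001], [-0.0, -0.0, -0.002], [-0.0, -0.0, -0.003], [-0.0, -0.0, -0.004]], "fingers": [0.2, 0.2, 0.2, 0.2]}
```

Emit:
play_rows(xyz=[[0,0.001,0.032],[-0.001,0.002,0.065],[-0.001,0.003,0.097],[-0.002,0.004,0.13],[-0.002,0.004,0.13]], turn=[[0,0,0],[0,0,0],[0,0,0],[0,0,0],[0,0,0]], fingers=[0.2,0.2,0.2,0.2,0.2])

```text
clock: 3.45
tool_pos: [0.5433, -0.1245, 0.1933]
tcp_rot: [[-0.166, 0.986, -0.003], [0.986, 0.166, 0.001], [0.002, -0.003, -1.0]]
ft_force: [-0.2, 0.7, 0.3]
opening: 0.598
gripper_force: 0.0
```

Emit:
play_rows(xyz=[[0,0,0],[0,0,0],[0,0,0],[0,0,0],[0,0,0]], turn=[[0,0,0],[0,0,0],[0,0,0],[0,0,0],[0,0,0]], fingers=[0.2,-1,-1,-1,-1])

```text
clock: 4.08
tool_pos: [0.5442, -0.1249, 0.1959]
tcp_rot: [[-0.165, 0.986, 0.001], [0.986, 0.165, -0.001], [-0.001, 0.0, -1.0]]
ft_force: [-1.9, -0.9, 6.5]
opening: 0.159
gripper_force: 58.5
```

```bash
sed -i 's/xb=np.array(\[-.172,.985,0\])/xb=np.array([-.166,.986,0])/' h.py; python3 - <<'E'
from h import *
st(); R0=np.array([[-.165564,.986199,-.000725],[.986199,.165564,.000197],[.000314,-.00068,-1]])
p=np.array([.54165,-.12376,.25995])+R0@np.array([-.002,.004,.13])*.5; save(p,R0); print(p)
# arc
def tp(a): return p+xb*.130*(1-np.cos(a))+zb*.130*np.sin(a)
rows([(tp(a),R0) for a in (.07,.14,.21,.28,.34)],-1)
rows([(tp(a),R0) for a in (.41,.48,.54,.6,.64)],-1)
E
```

```text
4.08 [ 0.5442 -0.1249  0.1959] g [ 0.5443 -0.125   0.0409] F [-1.9 -0.9  6.5] T [-0.02  0.5  -0.  ] 0.159 58.45204442739487 q [ 41.  41. -41. 109.  38.  44. -12.]
[ 0.54374084 -0.12440227  0.19494833]
{"xyz": [[0.001, -0.0, -0.018], [0.003, -0.0, -0.036], [0.006, -0.0, -0.054], [0.01, -0.0, -0.072], [0.015, -0.0, -0.087]], "turn": [[-0.0, -0.0, -0.0], [-0.0, -0.0, -0.0], [-0.0, -0.0, -0.0], [-0.0, -0.0, -0.0], [-0.0, -0.0, -0.0]], "fingers": [-1, -1, -1, -1, -1]}
{"xyz": [[0.007, -0.0, -0.017], [0.014, -0.0, -0.033], [0.022, -0.0, -0.047], [0.03, -0.0, -0.06], [0.037, -0.0, -0.068]], "turn": [[-0.0, -0.0, -0.0], [-0.0, -0.0, -0.0], [-0.0, -0.0, -0.0], [-0.0, -0.0, -0.0], [-0.0, -0.0, -0.0]], "fingers": [-1, -1, -1, -1, -1]}
```

```bash
python3 - <<'E'
from h import *
R0=np.array([[-.165564,.986199,-.000725],[.986199,.165564,.000197],[.000314,-.00068,-1]])
p=np.array([.54374,-.1244,.19495]); save(p,R0); f0=p+.155*R0[:,2]; piv=f0+.130*xb
def T(a):
    Q=Ro.from_rotvec(yb*a).as_matrix(); return piv+Q@(p-piv), Q@R0
for seq in [(.05,.10,.15,.20,.25),(.30,.35,.40,.45,.50),(.54,.58,.62,.645,.645)]: rows([T(a) for a in seq],-1)
E
```

```text
{"xyz": [[0.016, -0.0, -0.013], [0.032, -0.0, -0.024], [0.049, -0.0, -0.035], [0.067, -0.0, -0.045], [0.085, -0.0, -0.055]], "turn": [[-0.0, -0.032, 0.0], [-0.0, -0.064, 0.0], [-0.0, -0.095, 0.0], [-0.0, -0.127, 0.0], [-0.0, -0.159, 0.0]], "fingers": [-1, -1, -1, -1, -1]}
{"xyz": [[0.016, -0.0, -0.012], [0.032, -0.0, -0.024], [0.049, -0.0, -0.035], [0.067, -0.0, -0.045], [0.085, -0.0, -0.054]], "turn": [[-0.0, -0.032, 0.0], [-0.0, -0.064, 0.0], [-0.0, -0.096, 0.0], [-0.0, -0.127, 0.0], [-0.0, -0.159, 0.0]], "fingers": [-1, -1, -1, -1, -1]}
{"xyz": [[0.012, -0.0, -0.01], [0.025, -0.0, -0.02], [0.039, -0.0, -0.029], [0.047, -0.0, -0.035], [0.047, -0.0, -0.035]], "turn": [[-0.0, -0.026, 0.0], [-0.0, -0.051, 0.0], [-0.0, -0.077, 0.0], [-0.0, -0.093, 0.0], [-0.0, -0.093, 0.0]], "fingers": [-1, -1, -1, -1, -1]}
```

Emit:
play_rows(xyz=[[0.016,0,-0.013],[0.032,0,-0.024],[0.049,0,-0.035],[0.067,0,-0.045],[0.085,0,-0.055]], turn=[[0,-0.032,0],[0,-0.064,0],[0,-0.095,0],[0,-0.127,0],[0,-0.159,0]], fingers=[-1,-1,-1,-1,-1])

```text
clock: 4.7
tool_pos: [0.5368, -0.0834, 0.2228]
tcp_rot: [[-0.159, 0.986, 0.041], [0.955, 0.164, -0.246], [-0.25, -0.0, -0.968]]
ft_force: [-0.8, -1.1, -1.4]
opening: 0.161
gripper_force: 58.7
```

Emit:
play_rows(xyz=[[0.016,0,-0.012],[0.032,0,-0.024],[0.049,0,-0.035],[0.067,0,-0.045],[0.085,0,-0.054]], turn=[[0,-0.032,0],[0,-0.064,0],[0,-0.096,0],[0,-0.127,0],[0,-0.159,0]], fingers=[-1,-1,-1,-1,-1])

```text
clock: 5.32
tool_pos: [0.5289, -0.0359, 0.2386]
tcp_rot: [[-0.144, 0.986, 0.079], [0.865, 0.165, -0.475], [-0.481, -0.0, -0.877]]
ft_force: [-0.8, -0.1, -0.4]
opening: 0.16
gripper_force: 58.7
```

Emit:
play_rows(xyz=[[0.012,0,-0.01],[0.025,0,-0.02],[0.039,0,-0.029],[0.047,0,-0.035],[0.047,0,-0.035]], turn=[[0,-0.026,0],[0,-0.051,0],[0,-0.077,0],[0,-0.093,0],[0,-0.093,0]], fingers=[-1,-1,-1,-1,-1])

```text
clock: 5.95
tool_pos: [0.524, -0.0069, 0.2424]
tcp_rot: [[-0.133, 0.986, 0.099], [0.787, 0.166, -0.594], [-0.602, -0.001, -0.799]]
ft_force: [-2.9, 0.2, 1.2]
opening: 0.161
gripper_force: 58.9
```

```bash
python3 - <<'E'
from h import *
st(); print(r.state()['tcp_rot'].round(3)); p,R=cmd(); print(p,R.round(3),p+.155*R[:,2])
E
```

```text
5.95 [ 0.524  -0.0069  0.2424] g [ 0.5393 -0.0989  0.1186] F [-2.9  0.2  1.2] T [ 0.43  0.5  -0.25] 0.161 58.87633949518204 q [  8.  33. -27. 115.  62.  61. -52.]
[[-0.133  0.986  0.099]
 [ 0.787  0.166 -0.594]
 [-0.602 -0.001 -0.799]]
[ 0.52401155 -0.00669066  0.24225041] [[-0.133  0.986  0.099]
 [ 0.788  0.166 -0.593]
 [-0.601 -0.001 -0.799]] [ 0.53936224 -0.09863892  0.11841635]
```

```bash
python3 - <<'E'
from h import *
p,R=cmd(); print(json.dumps(dict(p=p.tolist(),R=R.tolist()))[:0])
q=p-.1*R[:,2]; rows([(p,R)]*3+[(p-.05*R[:,2],R),(q,R)],0.2)
T=np.array([.4987,.1417,0]); R1=tool([0,0,-1],xb); lin(T+[0,0,.34],R1,10,.2)
E
```

```text
{"xyz": [[0.0, 0.0, 0.0], [0.0, 0.0, 0.0], [0.0, 0.0, 0.0], [-0.0, 0.0, -0.1], [-0.0, 0.0, -0.2]], "turn": [[-0.0, -0.0, 0.0], [-0.0, -0.0, 0.0], [-0.0, -0.0, 0.0], [-0.0, -0.0, 0.0], [-0.0, -0.0, 0.0]], "fingers": [0.2, 0.2, 0.2, 0.2, 0.2]}
{"xyz": [[0.012, -0.0, -0.014], [0.025, -0.0, -0.027], [0.037, -0.0, -0.041], [0.049, -0.0, -0.055], [0.061, -0.0, -0.069], [0.074, -0.001, -0.082], [0.086, -0.001, -0.096], [0.098, -0.001, -0.11], [0.111, -0.001, -0.124], [0.123, -0.001, -0.137]], "turn": [[-0.032, 0.032, -0.096], [-0.064, 0.064, -0.192], [-0.097, 0.096, -0.289], [-0.129, 0.128, -0.385], [-0.161, 0.161, -0.481], [-0.193, 0.193, -0.577], [-0.225, 0.225, -0.674], [-0.258, 0.257, -0.77], [-0.29, 0.289, -0.866], [-0.322, 0.321, -0.962]], "fingers": [0.2, 0.2, 0.2, 0.2, 0.2, 0.2, 0.2, 0.2, 0.2, 0.2]}
```

Emit:
play_rows(xyz=[[0,0,0],[0,0,0],[0,0,0],[0,0,-0.1],[0,0,-0.2]], turn=[[0,0,0],[0,0,0],[0,0,0],[0,0,0],[0,0,0]], fingers=[0.2,0.2,0.2,0.2,0.2])

```text
clock: 6.58
tool_pos: [0.5142, 0.0525, 0.3229]
tcp_rot: [[-0.132, 0.986, 0.098], [0.788, 0.165, -0.593], [-0.601, -0.001, -0.799]]
ft_force: [0.6, -0.4, -0.2]
opening: 0.599
gripper_force: 0.0
```

Emit:
play_rows(xyz=[[0.012,0,-0.014],[0.025,0,-0.027],[0.037,0,-0.041],[0.049,0,-0.055],[0.061,0,-0.069]], turn=[[-0.032,0.032,-0.096],[-0.064,0.064,-0.192],[-0.097,0.096,-0.289],[-0.129,0.128,-0.385],[-0.161,0.161,-0.481]], fingers=[0.2,0.2,0.2,0.2,0.2])

```text
clock: 7.2
tool_pos: [0.5068, 0.0971, 0.3318]
tcp_rot: [[-0.8, 0.571, 0.185], [0.512, 0.81, -0.285], [-0.313, -0.134, -0.94]]
ft_force: [-0.2, -0.1, 0.1]
opening: 0.603
gripper_force: 0.0
```

```bash
python3 - <<'E'
from h import *
st()
p=np.array([.52401,-.00669,.24225]);R=tool(Ro.from_rotvec(yb*.645).apply([0,0,-1]),-yb); print(R.round(3))
p=p-.1*R[:,2]; p=p+R@np.array([.061,0,-.069])*.5; R=R@Ro.from_rotvec(np.array([-.161,.161,-.481])*np.pi/2).as_matrix()
print(p); save(p,R)
T=np.array([.4987,.1417,0]); R1=tool([0,0,-1],xb); lin(T+[0,0,.34],R1,5,.2)
p,d=grab_frame('top'); np.savez('top1',p=p,d=d); cv2.imwrite('pics/t1.png',cv2.resize(p[130:260,265:395,::-1],None,fx=4,fy=4))
E
```

```text
7.2 [0.5068 0.0971 0.3318] g [0.5355 0.0528 0.1861] F [-0.2 -0.1  0.1] T [0.33 0.18 0.01] 0.603 0.0 q [ 17.  24. -45. 115.  46.  55.   1.]
[[-0.133  0.986  0.1  ]
 [ 0.788  0.166 -0.593]
 [-0.601 -0.    -0.799]]
[0.50653903 0.09708333 0.33139237]
{"xyz": [[0.011, 0.012, -0.009], [0.021, 0.024, -0.018], [0.032, 0.036, -0.027], [0.042, 0.049, -0.036], [0.053, 0.061, -0.045]], "turn": [[-0.032, 0.032, -0.096], [-0.064, 0.064, -0.192], [-0.096, 0.096, -0.289], [-0.128, 0.129, -0.385], [-0.16, 0.161, -0.481]], "fingers": [0.2, 0.2, 0.2, 0.2, 0.2]}
```

Emit:
play_rows(xyz=[[0.011,0.012,-0.009],[0.021,0.024,-0.018],[0.032,0.036,-0.027],[0.042,0.049,-0.036],[0.053,0.061,-0.045]], turn=[[-0.032,0.032,-0.096],[-0.064,0.064,-0.192],[-0.096,0.096,-0.289],[-0.128,0.129,-0.385],[-0.16,0.161,-0.481]], fingers=[0.2,0.2,0.2,0.2,0.2])

```text
clock: 7.88
tool_pos: [0.4992, 0.1413, 0.3404]
tcp_rot: [[-0.986, -0.167, -0.002], [-0.167, 0.986, -0.001], [0.002, -0.001, -1.0]]
ft_force: [0.1, -0.5, -0.2]
opening: 0.596
gripper_force: 0.0
```

Emit:
play_rows(xyz=[[0,0,0],[0,0,0],[0,0,0]], turn=[[0,0,0],[0,0,0],[0,0,0]], fingers=[0,0,0])

```text
clock: 8.25
tool_pos: [0.499, 0.1414, 0.3402]
tcp_rot: [[-0.987, -0.164, 0.0], [-0.164, 0.987, -0.003], [0.0, -0.003, -1.0]]
ft_force: [-0.4, 0.4, 0.4]
opening: 0.499
gripper_force: 0.0
```

```bash
python3 - <<'E'
from h import *
st(); import pickle
c=camera_info('wrist'); P,d=grab_frame('wrist'); cv2.imwrite('pics/w3.png',P[...,::-1]);np.savez('w3',p=P,d=d)
pickle.dump(c,open('w3.pkl','wb'))
E
```

```text
8.25 [0.499  0.1414 0.3402] g [0.4991 0.141  0.1852] F [-0.4  0.4  0.4] T [0.   0.01 0.03] 0.499 0.0 q [ 30.  31. -62. 110.  33.  58.  52.]
```

View pics/w3.png

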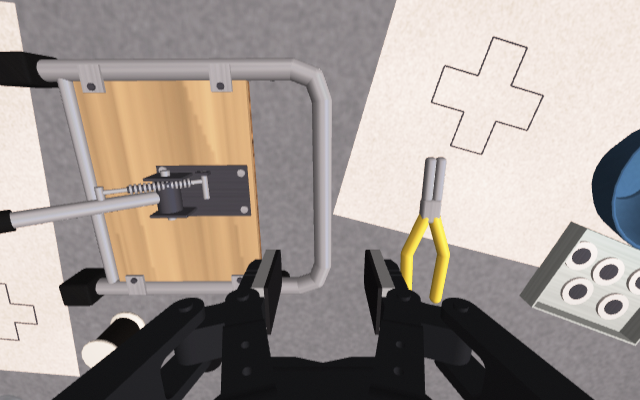

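The wrist view shows the kickstand open. The top tube is vertical at col 313–331, with the side tubes at rows about 69 and 285.

```bash
python3 - <<'E'
from h import *
import pickle; c=pickle.load(open('w3.pkl','rb')); z=np.load('w3.npz')
P=pts('w',z['d'],c)
for v in (120,150,180,210,235):
    row=P[v,295:345]; m=(row[:,2]>.012); q=row[m]; us=np.arange(295,345)[m]; print(v,us.min(),us.max(), ray('w',(us.min()+us.max())/2,v,.019,c).round(4), q[:,2].max().round(3))
A=ray('w',290,69,.024,c);B=ray('w',290,286,.024,c); print(A,B,np.linalg.norm(A-B),(A+B)/2)
C=ray('w',90,69,.024,c); print('side dir',(A-C)/np.linalg.norm(A-C))
f1=ray('w',322,150,.019,c)
E
```

```text
120 301 331 [0.4352 0.1242 0.019 ] 0.311
150 313 342 [0.4604 0.1392 0.019 ] 0.311
180 313 331 [0.4899 0.1388 0.019 ] 0.03
210 314 331 [0.5202 0.1444 0.019 ] 0.03
235 314 331 [0.5471 0.1488 0.019 ] 0.03
[0.39680212 0.09558127 0.024     ] [0.6091548  0.12379689 0.024     ] 0.214219004213428 [0.50297846 0.10968908 0.024     ]
side dir [-0.16314786  0.98660163  0.        ]
```

```bash
cat >> h.py <<'E'
TB=np.array([.4983,.1409,.019]); t0=np.radians(10)
a0=-zb*np.cos(t0)-xb*np.sin(t0); RG=tool(a0,xb); PG=TB-a0*(.155+.008)
E1=TB-.271*xb; E1[2]=0
def raise_(phi,tool_phi=None):  # degrees -> tcp pose; tool turns by tool_phi
    tool_phi=phi if tool_phi is None else tool_phi
    Q=Ro.from_rotvec(-yb*np.radians(min(phi,90))).as_matrix(); t=E1+Q@(TB-E1)
    if phi>90:
        E2=E1-.038*xb; t=E2+Ro.from_rotvec(-yb*np.radians(phi-90)).as_matrix()@(t-E2)
    W=Ro.from_rotvec(-yb*np.radians(tool_phi)).as_matrix()
    return t+W@(PG-TB), W@RG
E
python3 - <<'E'
from h import *
st(); print(raise_(103.3))
lin(PG-a0*.06,RG,5,0.0); lin(PG,RG,4,0.0)
E
```

```text
8.3 [0.499  0.1414 0.3403] g [0.4991 0.141  0.1853] F [-0.2 -0.3  0.1] T [-0.02  0.03  0.03] 0.499 0.0 q [ 30.  31. -62. 110.  33.  58.  52.]
(array([ 0.58389736, -0.36752769,  0.25871948]), array([[-9.86122287e-01,  9.55681359e-03, -1.65745295e-01],
       [-1.66020588e-01, -5.67651699e-02,  9.84487115e-01],
       [-2.58863714e-17,  9.98341817e-01,  5.75640270e-02]]))
{"xyz": [[0.0, 0.015, 0.041], [0.0, 0.03, 0.081], [0.001, 0.046, 0.122], [0.001, 0.061, 0.162], [0.001, 0.076, 0.203]], "turn": [[0.022, -0.0, -0.0], [0.044, -0.0, -0.0], [0.067, -0.0, -0.0], [0.089, -0.0, -0.0], [0.111, -0.0, -0.0]], "fingers": [0.0, 0.0, 0.0, 0.0, 0.0]}
{"xyz": [[0.0, -0.0, 0.03], [0.0, -0.0, 0.06], [0.0, -0.0, 0.09], [0.0, -0.0, 0.12]], "turn": [[-0.0, -0.0, -0.0], [-0.0, -0.0, -0.0], [-0.0, -0.0, -0.0], [-0.0, -0.0, -0.0]], "fingers": [0.0, 0.0, 0.0, 0.0]}
```

Emit:
play_rows(xyz=[[0,0.015,0.041],[0,0.03,0.081],[0.001,0.046,0.122],[0.001,0.061,0.162],[0.001,0.076,0.203]], turn=[[0.022,0,0],[0.044,0,0],[0.067,0,0],[0.089,0,0],[0.111,0,0]], fingers=[-0.2,-0.2,-0.2,-0.2,-0.2])

```text
clock: 8.93
tool_pos: [0.4924, 0.1791, 0.2384]
tcp_rot: [[-0.986, -0.162, 0.03], [-0.165, 0.971, -0.174], [-0.001, -0.176, -0.984]]
ft_force: [-0.1, 0.3, -0.3]
opening: 0.402
gripper_force: 0.0
```

Emit:
play_rows(xyz=[[0,0,0],[0,0,0.03],[0,0,0.06],[0,0,0.09],[0,0,0.12]], turn=[[0,0,0],[0,0,0],[0,0,0],[0,0,0],[0,0,0]], fingers=[-0.2,-0.2,-0.2,-0.2,-0.2])

```text
clock: 9.55
tool_pos: [0.4941, 0.1679, 0.1786]
tcp_rot: [[-0.986, -0.162, 0.028], [-0.165, 0.971, -0.172], [0.001, -0.175, -0.985]]
ft_force: [0.3, 0.5, -0.3]
opening: 0.398
gripper_force: 0.0
```

Emit:
play_rows(xyz=[[0,0,0],[0,0,0],[0,0,0],[0,0,0],[0,0,0]], turn=[[0,0,0],[0,0,0],[0,0,0],[0,0,0],[0,0,0]], fingers=[-0.2,-1,-1,-1,-1])

```text
clock: 10.18
tool_pos: [0.4941, 0.1686, 0.18]
tcp_rot: [[-0.986, -0.163, 0.029], [-0.165, 0.971, -0.172], [0.0, -0.175, -0.985]]
ft_force: [-0.8, -0.6, 2.4]
opening: 0.182
gripper_force: 58.9
```

```bash
python3 - <<'E'
from h import *
st(); print(r.state()['tcp_rot'].round(3),RG.round(3),PG,cmd()[0])
for s in [(2,4,6,8,10),(12,14,16,18,20),(22.5,25,27.5,30,32.5)]: rows([raise_(a) for a in s],-1)
E
```

```text
10.18 [0.4941 0.1686 0.18  ] g [0.4985 0.1418 0.0274] F [-0.8 -0.6  2.4] T [-0.11  0.26 -0.03] 0.182 58.875762820243835 q [ 10.  43. -45. 113.  53.  51.  31.]
[[-0.986 -0.163  0.029]
 [-0.165  0.971 -0.172]
 [ 0.    -0.175 -0.985]] [[-0.986 -0.163  0.029]
 [-0.166  0.971 -0.171]
 [-0.    -0.174 -0.985]] [0.49360084 0.16881185 0.17952366] [0.49362677 0.16887702 0.17954839]
{"xyz": [[0.0, -0.016, -0.018], [0.0, -0.033, -0.036], [0.0, -0.051, -0.053], [0.0, -0.069, -0.069], [0.0, -0.088, -0.085]], "turn": [[-0.022, -0.0, -0.0], [-0.045, -0.0, -0.0], [-0.067, -0.0, -0.0], [-0.089, -0.0, -0.0], [-0.111, -0.0, -0.0]], "fingers": [-1, -1, -1, -1, -1]}
{"xyz": [[0.0, -0.016, -0.018], [0.0, -0.033, -0.035], [0.0, -0.05, -0.052], [0.0, -0.069, -0.068], [0.0, -0.087, -0.084]], "turn": [[-0.022, -0.0, -0.0], [-0.045, -0.0, -0.0], [-0.067, -0.0, -0.0], [-0.089, -0.0, -0.0], [-0.111, -0.0, -0.0]], "fingers": [-1, -1, -1, -1, -1]}
{"xyz": [[0.0, -0.021, -0.023], [0.0, -0.042, -0.044], [0.0, -0.064, -0.065], [0.0, -0.088, -0.085], [0.0, -0.112, -0.103]], "turn": [[-0.028, -0.0, -0.0], [-0.056, -0.0, -0.0], [-0.084, -0.0, -0.0], [-0.111, -0.0, -0.0], [-0.139, -0.0, -0.0]], "fingers": [-1, -1, -1, -1, -1]}
```

Emit:
play_rows(xyz=[[0,-0.016,-0.018],[0,-0.033,-0.036],[0,-0.051,-0.053],[0,-0.069,-0.069],[0,-0.088,-0.085]], turn=[[-0.022,0,0],[-0.045,0,0],[-0.067,0,0],[-0.089,0,0],[-0.111,0,0]], fingers=[-1,-1,-1,-1,-1])

```text
clock: 10.8
tool_pos: [0.4995, 0.1335, 0.2293]
tcp_rot: [[-0.986, -0.166, -0.001], [-0.166, 0.986, 0.001], [0.001, 0.001, -1.0]]
ft_force: [-1.9, 1.7, -3.5]
opening: 0.186
gripper_force: 59.1
```

Emit:
play_rows(xyz=[[0,-0.016,-0.018],[0,-0.033,-0.035],[0,-0.05,-0.052],[0,-0.069,-0.068],[0,-0.087,-0.084]], turn=[[-0.022,0,0],[-0.045,0,0],[-0.067,0,0],[-0.089,0,0],[-0.111,0,0]], fingers=[-1,-1,-1,-1,-1])

```text
clock: 11.42
tool_pos: [0.5068, 0.0905, 0.2714]
tcp_rot: [[-0.986, -0.164, -0.03], [-0.166, 0.971, 0.172], [0.001, 0.174, -0.985]]
ft_force: [-0.7, 1.5, -2.6]
opening: 0.185
gripper_force: 59.1
```

```bash
cp cmd.json cmd_keep.json; python3 - <<'E'
from h import *
p,R=raise_(20); save(p,R); s=r.state(); st(); print(s['tool_pos']-p, (R.T@s['tcp_rot']).round(3))
for s in [(22.5,25,27.5,30,32.5),(35,37.5,40,42.5,45)]: rows([raise_(a) for a in s],-1)
E
```

```text
11.43 [0.5068 0.0905 0.2714] g [0.5023 0.1171 0.1188] F [-0.7  1.5 -2.6] T [-0.04  0.07  0.06] 0.185 59.081711769104004 q [ 39.  41. -63. 113.  35.  49.  58.]
[4.83885653e-05 3.81721366e-05 3.55158648e-04] [[ 1.     0.     0.001]
 [-0.     1.     0.001]
 [-0.001 -0.001  1.   ]]
{"xyz": [[0.0, -0.02, -0.023], [0.0, -0.042, -0.044], [0.0, -0.064, -0.065], [0.0, -0.087, -0.085], [0.0, -0.112, -0.103]], "turn": [[-0.028, 0.0, 0.0], [-0.056, -0.0, -0.0], [-0.083, 0.0, -0.0], [-0.111, -0.0, 0.0], [-0.139, -0.0, -0.0]], "fingers": [-1, -1, -1, -1, -1]}
{"xyz": [[0.0, -0.02, -0.023], [-0.0, -0.041, -0.044], [-0.0, -0.064, -0.065], [0.0, -0.087, -0.085], [-0.0, -0.111, -0.103]], "turn": [[-0.028, -0.0, 0.0], [-0.055, 0.0, 0.0], [-0.083, 0.0, 0.0], [-0.111, -0.0, 0.0], [-0.139, 0.0, 0.0]], "fingers": [-1, -1, -1, -1, -1]}
```

Emit:
play_rows(xyz=[[0,-0.02,-0.023],[0,-0.042,-0.044],[0,-0.064,-0.065],[0,-0.087,-0.085],[0,-0.112,-0.103]], turn=[[-0.028,0,0],[-0.056,0,0],[-0.083,0,0],[-0.111,0,0],[-0.139,0,0]], fingers=[-1,-1,-1,-1,-1])

```text
clock: 12.05
tool_pos: [0.5176, 0.0273, 0.3127]
tcp_rot: [[-0.986, -0.153, -0.064], [-0.166, 0.911, 0.378], [0.0, 0.384, -0.924]]
ft_force: [-1.6, 2.3, -1.1]
opening: 0.183
gripper_force: 59.2
```

Emit:
play_rows(xyz=[[0,-0.02,-0.023],[0,-0.041,-0.044],[0,-0.064,-0.065],[0,-0.087,-0.085],[0,-0.111,-0.103]], turn=[[-0.028,0,0],[-0.055,0,0],[-0.083,0,0],[-0.111,0,0],[-0.139,0,0]], fingers=[-1,-1,-1,-1,-1])

```text
clock: 12.68
tool_pos: [0.5297, -0.0436, 0.3391]
tcp_rot: [[-0.986, -0.135, -0.096], [-0.166, 0.807, 0.567], [0.0, 0.575, -0.818]]
ft_force: [-0.4, 2.3, 0.1]
opening: 0.186
gripper_force: 59.3
```

```bash
python3 - <<'E'
from h import *
s=r.state(); st(); p,R=cmd(); print(s['tool_pos']-p, (R.T@s['tcp_rot']).round(3), s['tool_pos']-raise_(45)[0])
for s in [(47.5,50,52.5,55,57.5),(60,62.5,65,67.5,70)]: rows([raise_(a) for a in s],-1)
E
```

```text
12.68 [ 0.5297 -0.0436  0.3391] g [0.5148 0.0443 0.2123] F [-0.4  2.3  0.1] T [-0.31  0.07  0.22] 0.186 59.311696887016296 q [ 64.  53. -78. 105.  19.  63.  83.]
[ 0.00043953 -0.00084125  0.00067838] [[ 1.    -0.001  0.   ]
 [ 0.001  1.     0.002]
 [-0.    -0.002  1.   ]] [ 0.000427   -0.0007668   0.00048269]
{"xyz": [[0.0, -0.02, -0.023], [0.0, -0.042, -0.045], [0.0, -0.064, -0.065], [-0.0, -0.087, -0.085], [0.0, -0.111, -0.104]], "turn": [[-0.028, -0.0, 0.0], [-0.055, -0.0, -0.0], [-0.083, 0.0, 0.0], [-0.111, 0.0, 0.0], [-0.139, 0.0, -0.0]], "fingers": [-1, -1, -1, -1, -1]}
{"xyz": [[0.0, -0.021, -0.022], [0.0, -0.042, -0.044], [0.0, -0.065, -0.065], [-0.0, -0.088, -0.084], [-0.0, -0.112, -0.103]], "turn": [[-0.027, 0.0, 0.0], [-0.055, 0.0, 0.0], [-0.083, 0.0, 0.0], [-0.111, 0.0, 0.0], [-0.139, 0.0, 0.0]], "fingers": [-1, -1, -1, -1, -1]}
```

Emit:
play_rows(xyz=[[0,-0.02,-0.023],[0,-0.042,-0.045],[0,-0.064,-0.065],[0,-0.087,-0.085],[0,-0.111,-0.104]], turn=[[-0.028,0,0],[-0.055,0,0],[-0.083,0,0],[-0.111,0,0],[-0.139,0,0]], fingers=[-1,-1,-1,-1,-1])

```text
clock: 13.3
tool_pos: [0.5423, -0.1184, 0.3495]
tcp_rot: [[-0.986, -0.111, -0.122], [-0.165, 0.665, 0.728], [0.0, 0.739, -0.674]]
ft_force: [-0.5, 1.9, 0.6]
opening: 0.182
gripper_force: 59.3
```

```bash
python3 - <<'E'
from h import *
p,R=raise_(57.5); save(p,R); s=r.state(); st(); print(s['tool_pos']-p, (R.T@s['tcp_rot']).round(3))
for s in [(60,62.5,65,67.5,70)]: rows([raise_(a) for a in s],-1)
E
```

```text
13.3 [ 0.5423 -0.1184  0.3495] g [ 0.5234 -0.0055  0.245 ] F [-0.5  1.9  0.6] T [-0.54 -0.08  0.08] 0.182 59.3264365196228 q [ 70.  62. -80.  98.  14.  72.  91.]
[ 0.00055921 -0.00132122  0.00057801] [[ 1.    -0.001 -0.   ]
 [ 0.001  1.     0.002]
 [ 0.    -0.002  1.   ]]
{"xyz": [[0.0, -0.02, -0.023], [-0.0, -0.042, -0.044], [-0.0, -0.064, -0.065], [-0.0, -0.087, -0.085], [-0.0, -0.112, -0.103]], "turn": [[-0.028, -0.0, 0.0], [-0.056, 0.0, 0.0], [-0.083, -0.0, 0.0], [-0.111, -0.0, 0.0], [-0.139, -0.0, 0.0]], "fingers": [-1, -1, -1, -1, -1]}
```

Emit:
play_rows(xyz=[[0,-0.02,-0.023],[0,-0.042,-0.044],[0,-0.064,-0.065],[0,-0.087,-0.085],[0,-0.112,-0.103]], turn=[[-0.028,0,0],[-0.056,0,0],[-0.083,0,0],[-0.111,0,0],[-0.139,0,0]], fingers=[-1,-1,-1,-1,-1])

```text
clock: 13.92
tool_pos: [0.5549, -0.1931, 0.3429]
tcp_rot: [[-0.986, -0.082, -0.143], [-0.165, 0.491, 0.855], [0.0, 0.867, -0.498]]
ft_force: [0.6, 0.1, -0.3]
opening: 0.184
gripper_force: 59.4
```

```bash
python3 - <<'E'
from h import *
p,R=raise_(70); save(p,R); s=r.state(); st(); print(s['tool_pos']-p, (R.T@s['tcp_rot']).round(3))
for s in [(72,74,76,78,80),(82,84,86,88,90),(92,94,96,98,100)]: rows([raise_(a) for a in s],-1)
E
```

```text
13.93 [ 0.5549 -0.1931  0.3429] g [ 0.5327 -0.0606  0.2657] F [ 0.6  0.1 -0.3] T [-0.98 -0.33 -0.08] 0.184 59.438828229904175 q [ 72.  70. -80.  89.   9.  82.  96.]
[ 0.00058363 -0.00137045  0.00022399] [[ 1.    -0.001 -0.001]
 [ 0.001  1.     0.002]
 [ 0.001 -0.002  1.   ]]
{"xyz": [[0.0, -0.016, -0.018], [0.0, -0.033, -0.036], [0.0, -0.051, -0.053], [0.0, -0.069, -0.069], [0.0, -0.087, -0.085]], "turn": [[-0.022, -0.0, -0.0], [-0.044, -0.0, -0.0], [-0.067, 0.0, 0.0], [-0.089, -0.0, -0.0], [-0.111, 0.0, 0.0]], "fingers": [-1, -1, -1, -1, -1]}
{"xyz": [[0.0, -0.017, -0.018], [-0.0, -0.034, -0.035], [-0.0, -0.051, -0.052], [0.0, -0.069, -0.069], [0.0, -0.088, -0.084]], "turn": [[-0.022, -0.0, -0.0], [-0.045, 0.0, 0.0], [-0.067, 0.0, 0.0], [-0.089, -0.0, -0.0], [-0.111, 0.0, 0.0]], "fingers": [-1, -1, -1, -1, -1]}
{"xyz": [[0.0, -0.014, -0.019], [0.0, -0.028, -0.037], [0.0, -0.043, -0.055], [0.0, -0.058, -0.072], [0.0, -0.075, -0.088]], "turn": [[-0.022, 0.0, 0.0], [-0.045, -0.0, -0.0], [-0.067, -0.0, -0.0], [-0.089, -0.0, -0.0], [-0.111, -0.0, -0.0]], "fingers": [-1, -1, -1, -1, -1]}
```

Emit:
play_rows(xyz=[[0,-0.016,-0.018],[0,-0.033,-0.036],[0,-0.051,-0.053],[0,-0.069,-0.069],[0,-0.087,-0.085]], turn=[[-0.022,0,0],[-0.044,0,0],[-0.067,0,0],[-0.089,0,0],[-0.111,0,0]], fingers=[-1,-1,-1,-1,-1])

```text
clock: 14.55
tool_pos: [0.5645, -0.2505, 0.3262]
tcp_rot: [[-0.986, -0.056, -0.155], [-0.165, 0.336, 0.927], [0.001, 0.94, -0.341]]
ft_force: [1.5, -0.3, -2.1]
opening: 0.182
gripper_force: 59.4
```

```bash
python3 - <<'E'
from h import *
p,R=raise_(80); save(p,R); s=r.state(); st(); print(s['tool_pos']-p, (R.T@s['tcp_rot']).round(3))
print('jar',ray('top',460,152,.13))
p,d=grab_frame('scene'); cv2.imwrite('pics/s2.png',p[...,::-1])
for s in [(82,84,86,88,90)]: rows([raise_(a) for a in s],-1)
E
```

```text
14.55 [ 0.5645 -0.2505  0.3262] g [ 0.5404 -0.1068  0.2733] F [ 1.5 -0.3 -2.1] T [-1.49 -0.51 -0.32] 0.182 59.42815840244293 q [ 73.  76. -80.  82.   5.  90.  98.]
[ 0.00046379 -0.00105282  0.00023274] [[ 1.    -0.001 -0.001]
 [ 0.001  1.     0.001]
 [ 0.001 -0.001  1.   ]]
jar [ 0.66558403 -0.39047236  0.13      ]
{"xyz": [[0.0, -0.016, -0.018], [-0.0, -0.033, -0.036], [-0.0, -0.051, -0.053], [0.0, -0.069, -0.069], [-0.0, -0.087, -0.085]], "turn": [[-0.022, -0.0, -0.0], [-0.044, -0.0, -0.0], [-0.067, -0.0, -0.0], [-0.089, -0.0, -0.0], [-0.111, 0.0, -0.0]], "fingers": [-1, -1, -1, -1, -1]}
```

View pics/s2.png

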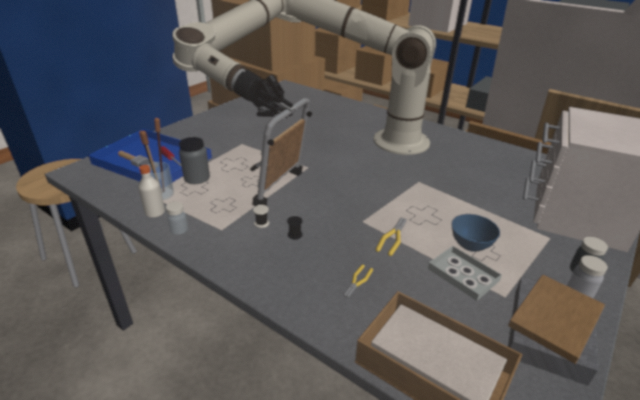

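The scene view shows the board nearly upright in the gripper, with the kickstand out behind it and the arm well above the jar (193,160).

Emit:
play_rows(xyz=[[0,-0.016,-0.018],[0,-0.033,-0.036],[0,-0.051,-0.053],[0,-0.069,-0.069],[0,-0.087,-0.085]], turn=[[-0.022,0,0],[-0.044,0,0],[-0.067,0,0],[-0.089,0,0],[-0.111,0,0]], fingers=[-1,-1,-1,-1,-1])

```text
clock: 15.22
tool_pos: [0.5733, -0.3044, 0.2997]
tcp_rot: [[-0.986, -0.028, -0.163], [-0.166, 0.17, 0.971], [0.001, 0.985, -0.172]]
ft_force: [0.7, 1.0, -3.7]
opening: 0.182
gripper_force: 59.5
```

```bash
python3 - <<'E'
from h import *
p,R=raise_(90); save(p,R); s=r.state(); st(); print(s['tool_pos']-p, (R.T@s['tcp_rot']).round(3))
for s in [(91.5,93,94.5,96,97.5),(98.5,99.5,100.5,101.5,102)]: rows([raise_(a) for a in s],-1)
E
```

```text
15.22 [ 0.5733 -0.3044  0.2997] g [ 0.548  -0.1539  0.273 ] F [ 0.7  1.  -3.7] T [-1.64 -0.31 -0.14] 0.182 59.492366909980774 q [ 72.  83. -79.  74.   1.  98. 100.]
[ 0.0002346  -0.00106413  0.00035999] [[ 1.    -0.001 -0.   ]
 [ 0.001  1.     0.002]
 [ 0.    -0.002  1.   ]]
{"xyz": [[0.0, -0.01, -0.014], [0.0, -0.021, -0.028], [0.0, -0.032, -0.041], [0.0, -0.043, -0.054], [0.0, -0.055, -0.067]], "turn": [[-0.017, 0.0, -0.0], [-0.033, -0.0, -0.0], [-0.05, -0.0, -0.0], [-0.067, -0.0, -0.0], [-0.083, -0.0, -0.0]], "fingers": [-1, -1, -1, -1, -1]}
{"xyz": [[0.0, -0.006, -0.01], [0.0, -0.013, -0.019], [0.0, -0.02, -0.028], [0.0, -0.028, -0.037], [0.0, -0.031, -0.041]], "turn": [[-0.011, -0.0, -0.0], [-0.023, -0.0, -0.0], [-0.034, -0.0, -0.0], [-0.045, -0.0, -0.0], [-0.05, -0.0, -0.0]], "fingers": [-1, -1, -1, -1, -1]}
```

Emit:
play_rows(xyz=[[0,-0.01,-0.014],[0,-0.021,-0.028],[0,-0.032,-0.041],[0,-0.043,-0.054],[0,-0.055,-0.067]], turn=[[-0.017,0,0],[-0.033,0,0],[-0.05,0,0],[-0.067,0,0],[-0.083,0,0]], fingers=[-1,-1,-1,-1,-1])

```text
clock: 15.85
tool_pos: [0.5796, -0.3416, 0.2785]
tcp_rot: [[-0.986, -0.006, -0.165], [-0.165, 0.043, 0.985], [0.001, 0.999, -0.044]]
ft_force: [-0.2, 0.6, -7.3]
opening: 0.188
gripper_force: 59.5
```

Emit:
play_rows(xyz=[[0,-0.006,-0.01],[0,-0.013,-0.019],[0,-0.02,-0.028],[0,-0.028,-0.037],[0,-0.031,-0.041]], turn=[[-0.011,0,0],[-0.023,0,0],[-0.034,0,0],[-0.045,0,0],[-0.05,0,0]], fingers=[-1,-1,-1,-1,-1])

```text
clock: 16.48
tool_pos: [0.5831, -0.3622, 0.2641]
tcp_rot: [[-0.986, 0.007, -0.165], [-0.165, -0.034, 0.986], [0.001, 0.999, 0.034]]
ft_force: [0.3, -0.5, -7.8]
opening: 0.185
gripper_force: 59.6
```

```bash
python3 - <<'E'
from h import *
p,R=raise_(102); save(p,R); s=r.state(); st(); print(s['tool_pos']-p, (R.T@s['tcp_rot']).round(3))
p,d=grab_frame('scene'); cv2.imwrite('pics/s3.png',cv2.resize(p[90:220,190:350,::-1],None,fx=4.5,fy=4.5,interpolation=cv2.INTER_CUBIC))
for s in [(102.4,102.8,103.2,103.5,103.5)]: rows([raise_(a) for a in s],-1)
E
```

```text
16.48 [ 0.5831 -0.3622  0.2641] g [ 0.5575 -0.2094  0.2695] F [ 0.3 -0.5 -7.8] T [-2.86 -0.48 -0.03] 0.185 59.609280824661255 q [ 70.  90. -79.  63.  -4. 107.  99.]
[ 0.00018454 -0.00051526  0.00079095] [[ 1.    -0.001 -0.001]
 [ 0.001  1.    -0.   ]
 [ 0.001  0.     1.   ]]
{"xyz": [[-0.0, -0.003, -0.004], [0.0, -0.005, -0.008], [0.0, -0.008, -0.011], [0.0, -0.01, -0.014], [0.0, -0.01, -0.014]], "turn": [[-0.004, -0.0, -0.0], [-0.009, -0.0, -0.0], [-0.013, -0.0, -0.0], [-0.017, -0.0, -0.0], [-0.017, -0.0, -0.0]], "fingers": [-1, -1, -1, -1, -1]}
```

View pics/s3.png

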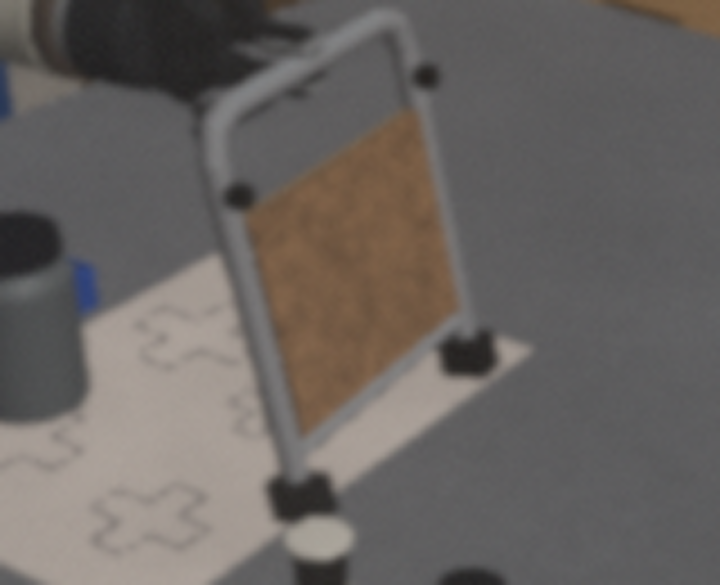

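The wrist force of -7.8 N says the arm is carrying the whole board, so the feet are just off the table. I'll finish the lean and lower it a little at a time while watching the force.

```bash
python3 - <<'E'
from h import *
p,R=raise_(102); save(p,R)
def L(phi,dz): q=raise_(phi); return q[0]-[0,0,dz],q[1]
rows([L(102.3,0),L(102.7,0),L(103,.0005),L(103,.001),L(103,.001)],-1)
p,R=L(103,.001); print((R.T@[0,0,-.001]/.5))
E
```

```text
{"xyz": [[0.0, -0.002, -0.003], [0.0, -0.005, -0.007], [0.0, -0.008, -0.009], [0.0, -0.009, -0.009], [0.0, -0.009, -0.009]], "turn": [[-0.003, -0.0, -0.0], [-0.008, 0.0, 0.0], [-0.011, -0.0, -0.0], [-0.011, -0.0, -0.0], [-0.011, -0.0, -0.0]], "fingers": [-1, -1, -1, -1, -1]}
[ 3.53969662e-20 -1.99725907e-03 -1.04671912e-04]
```

Emit:
play_rows(xyz=[[0,-0.002,-0.003],[0,-0.005,-0.007],[0,-0.008,-0.009],[0,-0.009,-0.009],[0,-0.009,-0.009]], turn=[[-0.003,0,0],[-0.008,0,0],[-0.011,0,0],[-0.011,0,0],[-0.011,0,0]], fingers=[-1,-1,-1,-1,-1])

```text
clock: 17.15
tool_pos: [0.5839, -0.3662, 0.2605]
tcp_rot: [[-0.986, 0.008, -0.165], [-0.165, -0.051, 0.985], [-0.0, 0.999, 0.051]]
ft_force: [0.3, -0.9, -4.6]
opening: 0.187
gripper_force: 59.6
```

Emit:
play_rows(xyz=[[0,-0.001,0],[0,-0.002,0],[0,-0.002,0],[0,-0.002,0]], turn=[[0,0,0],[0,0,0],[0,0,0],[0,0,0]], fingers=[-1,-1,-1,-1])

```text
clock: 17.65
tool_pos: [0.5839, -0.3662, 0.2601]
tcp_rot: [[-0.986, 0.007, -0.165], [-0.165, -0.052, 0.985], [-0.001, 0.999, 0.052]]
ft_force: [0.8, -2.1, 2.4]
opening: 0.185
gripper_force: 59.7
```

```bash
python3 - <<'E'
from h import *
st()
E
```

```text
17.65 [ 0.5839 -0.3662  0.2601] g [ 0.5583 -0.2136  0.2682] F [ 0.8 -2.1  2.4] T [-0.78 -0.08 -0.3 ] 0.185 59.74034249782562 q [ 70.  90. -79.  62.  -5. 108. 100.]
```

```bash
python3 - <<'E'
from h import *
q=raise_(103); save(q[0]-[0,0,.002],q[1])
def L(phi,dz): q=raise_(phi); return q[0]-[0,0,dz],q[1]
rows([L(103.2,.002),L(103.4,.002),L(103.6,.002),L(103.6,.002),L(103.6,.002)],-1)
rows([L(103.8,.002),L(104.0,.002),L(104.2,.002),L(104.2,.002),L(104.2,.002)],-1)
E
```

```text
{"xyz": [[0.0, -0.001, -0.002], [0.0, -0.003, -0.004], [-0.0, -0.004, -0.006], [-0.0, -0.004, -0.006], [-0.0, -0.004, -0.006]], "turn": [[-0.002, -0.0, -0.0], [-0.004, -0.0, -0.0], [-0.007, -0.0, -0.0], [-0.007, -0.0, -0.0], [-0.007, -0.0, -0.0]], "fingers": [-1, -1, -1, -1, -1]}
{"xyz": [[-0.0, -0.001, -0.002], [-0.0, -0.003, -0.003], [-0.0, -0.004, -0.005], [-0.0, -0.004, -0.005], [-0.0, -0.004, -0.005]], "turn": [[-0.002, -0.0, 0.0], [-0.004, 0.0, 0.0], [-0.006, 0.0, -0.0], [-0.006, 0.0, -0.0], [-0.006, 0.0, -0.0]], "fingers": [-1, -1, -1, -1, -1]}
```

Emit:
play_rows(xyz=[[0,-0.001,-0.002],[0,-0.003,-0.004],[0,-0.004,-0.006],[0,-0.004,-0.006],[0,-0.004,-0.006]], turn=[[-0.002,0,0],[-0.004,0,0],[-0.007,0,0],[-0.007,0,0],[-0.007,0,0]], fingers=[-1,-1,-1,-1,-1])

```text
clock: 18.27
tool_pos: [0.5844, -0.3692, 0.2577]
tcp_rot: [[-0.986, 0.009, -0.165], [-0.165, -0.063, 0.984], [-0.001, 0.998, 0.063]]
ft_force: [1.7, -1.6, 5.9]
opening: 0.184
gripper_force: 59.9
```

```bash
python3 - <<'E'
from h import *
st()
p,d=grab_frame('top'); cv2.imwrite('pics/t2.png',cv2.resize(p[140:260,310:470,::-1],None,fx=4.5,fy=4.5,interpolation=cv2.INTER_CUBIC)); np.savez('t2',p=p,d=d)
E
```

```text
18.27 [ 0.5844 -0.3692  0.2577] g [ 0.5588 -0.2166  0.2675] F [ 1.7 -1.6  5.9] T [ 0.04  0.05 -0.32] 0.184 59.853841066360474 q [ 70.  91. -79.  61.  -5. 109.  99.]
```

View pics/t2.png

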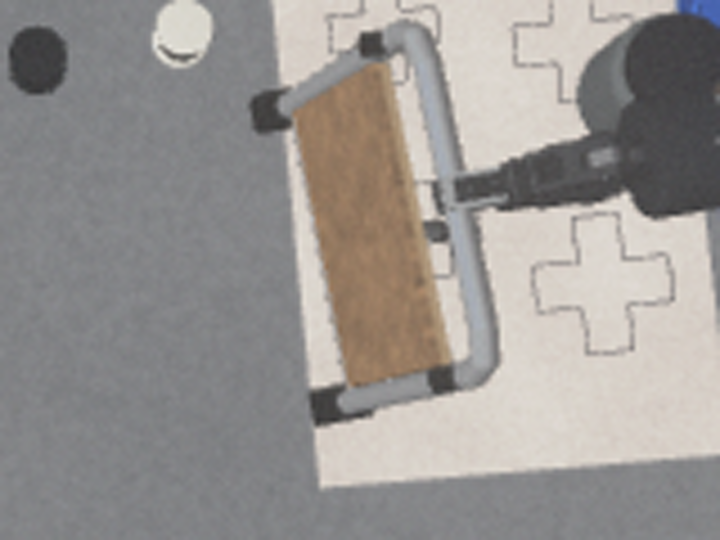

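Emit:
play_rows(xyz=[[0,-0.001,-0.002],[0,-0.003,-0.003],[0,-0.004,-0.005],[0,-0.004,-0.005],[0,-0.004,-0.005]], turn=[[-0.002,0,0],[-0.004,0,0],[-0.006,0,0],[-0.006,0,0],[-0.006,0,0]], fingers=[-1,-1,-1,-1,-1])

```text
clock: 18.95
tool_pos: [0.5848, -0.371, 0.2559]
tcp_rot: [[-0.986, 0.011, -0.166], [-0.166, -0.072, 0.983], [-0.002, 0.997, 0.073]]
ft_force: [0.8, -0.4, 6.4]
opening: 0.184
gripper_force: 59.7
```

```bash
python3 - <<'E'
from h import *
st()
E
```

```text
18.95 [ 0.5848 -0.371   0.2559] g [ 0.5591 -0.2186  0.2672] F [ 0.8 -0.4  6.4] T [ 0.15  0.1  -0.23] 0.184 59.65718328952789 q [ 70.  91. -79.  61.  -5. 109.  99.]
```

Emit:
play_rows(xyz=[[0,0,0],[0,0,0],[0,0,0],[0,0,0],[0,0,0]], turn=[[0,0,0],[0,0,0],[0,0,0],[0,0,0],[0,0,0]], fingers=[-0.55,-0.5,-0.45,-0.4,-0.4])

```text
clock: 19.58
tool_pos: [0.5845, -0.3713, 0.2542]
tcp_rot: [[-0.986, 0.013, -0.165], [-0.166, -0.07, 0.984], [0.001, 0.997, 0.071]]
ft_force: [-0.0, 0.3, 0.4]
opening: 0.303
gripper_force: 0.0
```

```bash
python3 - <<'E'
from h import *
q=raise_(104.2); st(); s=r.state(); print(s['tool_pos']-q[0]+[0,0,.002], (q[1].T@s['tcp_rot']).round(4))
p,d=grab_frame('scene'); cv2.imwrite('pics/s4.png',cv2.resize(p[90:220,190:350,::-1],None,fx=4.5,fy=4.5,interpolation=cv2.INTER_CUBIC))
E
```

```text
19.57 [ 0.5845 -0.3713  0.2542] g [ 0.559  -0.2188  0.2652] F [-0.   0.3  0.4] T [-1.03 -0.2   0.01] 0.303 0.0 q [ 70.  91. -79.  61.  -5. 109.  99.]
[-2.68160847e-05  2.15743629e-04  7.43712734e-04] [[ 1.0e+00 -1.2e-03 -5.0e-04]
 [ 1.2e-03  1.0e+00 -2.3e-03]
 [ 5.0e-04  2.3e-03  1.0e+00]]
```

View pics/s4.png

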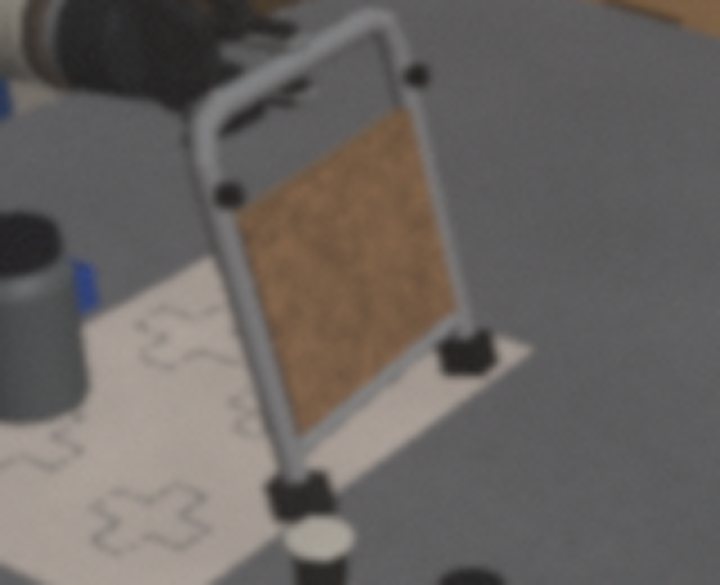

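Now released, the board stands by itself on its feet and kickstand, leaning back. I'll regrip it with a light downward preload.

Emit:
play_rows(xyz=[[0,0.0015,0],[0,0.0015,0],[0,0.0015,0],[0,0.0015,0],[0,0.0015,0]], turn=[[0,0,0],[0,0,0],[0,0,0],[0,0,0],[0,0,0]], fingers=[-0.4,-0.5,-0.6,-1,-1])

```text
clock: 20.25
tool_pos: [0.5847, -0.3715, 0.2561]
tcp_rot: [[-0.986, 0.011, -0.165], [-0.165, -0.071, 0.984], [-0.001, 0.997, 0.072]]
ft_force: [-0.8, -0.4, 5.1]
opening: 0.185
gripper_force: 58.5
```

Emit:
play_rows(xyz=[[0,0,0],[0,0,0],[0,0,0],[0,0,0],[0,0,0]], turn=[[0,0,0],[0,0,0],[0,0,0],[0,0,0],[0,0,0]], fingers=[-1,-1,-1,-1,-1])

```text
clock: 20.88
tool_pos: [0.5847, -0.3715, 0.2561]
tcp_rot: [[-0.986, 0.011, -0.165], [-0.165, -0.071, 0.984], [-0.001, 0.997, 0.072]]
ft_force: [-0.1, -1.6, 5.3]
opening: 0.182
gripper_force: 58.6
```

```bash
python3 - <<'E'
from h import *
st(); p,d=grab_frame('top'); a=np.load('top0.npz')['p'].astype(int)
D=np.abs(p.astype(int)-a).max(-1)
# objects unmoved: spools, pliers, bowl, tin, jar regions
for n,(u,v,w) in dict(a=(350,147,9),b=(318,153,9),pl=(250,205,25),bowl=(193,235,22),tin=(189,196,20),jar=(445,170,5)).items(): print(n,np.median(D[v-w:v+w,u-w:u+w]),(D[v-w:v+w,u-w:u+w]>60).sum())
E
```

```text
20.88 [ 0.5847 -0.3715  0.2561] g [ 0.5591 -0.219   0.2672] F [-0.1 -1.6  5.3] T [0.03 0.02 0.04] 0.182 58.607738614082336 q [ 70.  91. -79.  61.  -5. 109.  99.]
a 2.0 0
b 3.0 0
pl 2.0 0
bowl 2.0 0
tin 2.0 0
jar 22.0 29
```

```bash
python3 -c "
from cell import workorder; print(workorder.job_done())"
```

```text
the job is handed in; nothing more can be done
None
```

The job is handed in at about 21 s: the kickstand is open, and the board leans back on its feet and kickstand, held still by the middle of its top tube (I let go once to let it settle, then regripped); the spools, pliers, bowl and tin are unmoved, while the jar was too hidden by the arm to check the same way but looks unmoved.

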